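# Turn a gilt ornament tile face down with a spatula

### The job

Take the spatula from its wooden rest, work its blade gently under the overhanging near edge of the gilt ornament tile and slide the tile up snugly against the edge of the raised felt pad, so that the sprung pad just begins to give; then, with a quick turn of the spatula, flip the tile over that edge so that it lies flat, face down, on the pad. Lay the spatula back on its rest. Do not touch the tile with the fingers, lift it off or press hard on it or the board, and leave the other things where they are.

Things in the scene. Friction and masses are not known exactly. Their poses are not given: they have to be found in the camera images.
- spatula_grip (a point): Place to hold the loose spatula (240 mm, 0.13 kg), at mid-height of its wooden handle and near its centre of mass. Axes: x towards the blade's tip, y across, z up. Handle: straight bar 18 mm wide (y), 20 mm high (z), from x = -100 to +30 mm of this point; a cranked steel neck joins it to the blade. At the start the handle behind x = -50 mm lies in the rest, the blade flat on the table.
- spatula_tip (a point): Middle of the front edge of the spatula's flat steel blade, on its underside; axes as spatula_grip, 140 mm ahead of it (x) and 37 mm below it (z). The blade is 70 mm long, 60 mm wide, 2.5 mm thick, parallel to the handle.
- tile_centre (a point): Centre, half-way up, of the loose gilt tile (14 mm high, about 0.15 kg); sides along x, y; z out of the gilt face: up at first, to end down. From below: dark wood block 60 x 60 x 5 mm, gilt plate 90 x 90 x 6 mm overhanging the block 15 mm all round (a slot 5 mm high, 15 mm deep under each edge), rim 3 mm high round a rosette. Starts 10 mm or more short of the pad, within 0.12 rad of square.
- board: Fixed plywood turning board on the table, 12 mm thick; origin on its underside, it spans x = -100 to 100, y = -200 to 190 mm; +y points from the tile to the pad. The tile slides on it when pushed, comes square against the pad's edge and can be tipped up about that edge; past upright it falls on to the pad by itself.
- stop_edge (a point): Point on the board's upper side, axes as board, at the usual place of the middle of the pad's edge facing the tile. The pad is clamped each time at a slightly different place: its edge lies up to 12 mm to either side (y) of this point, so the contact must be felt. Pad: wood topped with grey felt, 200 mm (x) by 130 mm (y), 12 mm above the board; sprung: it gives 1 mm per 3 N to +y, up to 4 mm.
- rest: Fixed wooden spatula rest on the table: block 40 mm (x) by 75 mm (y), 27 mm high, with an 8 mm lip along each side leaving a trough 55 mm wide for the handle. Origin: centre of its underside; x: the way the spatula points as it lies there. At the start spatula_grip is 75 mm ahead of (+x) and 37 mm above this origin.
- weight_pad: bystander: small brass weight, 22 mm diameter and high, near a side of the pad
- weight_board: bystander: small brass weight, 22 mm diameter and high, near a side of the board beside the tile
- jar: bystander: jar, 56 mm diameter, 70 mm high
- solvent: bystander: amber bottle, 60 mm diameter, 150 mm high
- dish: bystander: white bowl, 90 mm diameter, 30 mm high
- brush: bystander: brush, 200 mm long, lying
- fragment: bystander: piece of gilt moulding, 130 x 60 x 32 mm
Mind the look-alikes: they are no part of the job. What is shaped like the part that bears spatula_grip but red is not meant.

How it is judged:
On the way, in this order (a step that is already met when the one before it is completed fails the run):
1. the spatula is taken up from its rest (distance of spatula_grip from where it was at the start of the episode above 0.05 m and contact force between spatula and the fingers above 2 N), for 0.2 s.
2. the blade is under the tile's near edge and the tile, still flat, is pressed snugly (over 2 N) against the pad's edge (contact force between tile and pad above 2 N and y of spatula_tip in the frame of tile_centre between -0.045 and 0 m and angle between tile_centre's own z axis and vertical below 0.2 rad and height (world z) of spatula_tip below 0.017 m), for 0.1 s.
3. the blade turns the tile up with a quick turn (tile raised over 0.6 rad, spatula tilted over 0.4 rad and turning faster than 0.5 rad/s, in contact) (angle between tile_centre's own z axis and vertical above 0.6 rad and angle between spatula_grip's own z axis and vertical above 0.4 rad and angular speed of spatula above 0.5 rad/s and contact force between spatula and tile above 0.05 N), for 0.04 s.
4. the tile lies face down on the pad, clear of the spatula (angle between tile_centre's own z axis and vertical above 3 rad and y of tile_centre in the frame of stop_edge between 0 and 0.13 m and x of tile_centre in the frame of stop_edge between -0.1 and 0.1 m and contact force between tile and pad above 0.3 N and contact force between spatula and tile below 0.02 N), for 0.2 s.
At the end, for the whole second after the job is handed in: The tile lies face down, flat within 8 degrees, on the pad; the released spatula lies upright with its handle on the rest, pointing within 0.5 rad of its x, spatula_grip 40 to 105 mm ahead of its origin; both at rest (all of step 4 and linear speed of each of tile, spatula below 0.02 m/s and height (world z) of spatula_grip between 0.03 and 0.05 m and angle between spatula_grip's own z axis and vertical below 0.12 rad and contact force between spatula and rest above 0.05 N and x of spatula_grip in the frame of rest between 0.04 and 0.105 m and angle between the x axis of spatula_grip and the x axis of rest, either way round below 0.5 rad); the robot touches nothing.
It fails at once if the fingers touch the tile (contact force between the fingers and tile above 0.5 N).
It fails at once if the spatula presses on the board or pad with more than 25 N (contact force between spatula and board above 25 N).
It fails at once if the tile is squeezed against the pad with more than 20 N before it is turned up (contact force between tile and pad above 20 N and angle between tile_centre's own z axis and vertical below 0.5 rad).
It fails at once if the tile is lifted off (its centre more than 100 mm above the table) (height (world z) of tile_centre above 0.1 m).
It fails at once if another thing is moved more than 25 mm (distance of any of weight_pad, weight_board, jar, solvent, dish, brush, fragment from where it was at the start of the episode above 0.025 m).
It also fails if it takes over 61 s, if anything falls off the work surface, if the arm or the gripper's body presses on something with over 40 N, if the wrist force passes 120 N, or if a joint passes its speed limit or range.

### The arm

A 6-joint arm with a two-finger parallel gripper is mounted at the origin on the work surface. World frame = base frame: x ahead of the robot, y to its left, z up, the work surface at z = 0. Lengths are in m, angles in rad, forces in N, time in s.
With the tool pointing down it reaches from about 0.15 to 0.775 m from the base axis. Payload 6.1 kg.
Tool frame: the origin (TCP) lies between the finger pads; the fingertips stand 14 mm ahead of it and the grasp point (between the pads) lies 5 mm behind it; z points along the fingers, y is the line along which they close (so a half turn about z gives the same grasp; the last joint's range is limited). The gripper opens to 85 mm and grips with 20 to 120 N. Pads are 22 mm wide; open, the fingers measure 114 mm over their backs; the gripper's body (76 mm by 85 mm) begins 54 mm behind the grasp point. The pads swing forward as they close: fully open they stand 13 mm farther back than shut.
Start: joints at [1.132, 0.126, -0.04, 1.405, 0, 1.571], TCP at [0.223, 0.475, 0.245] pointing down, gripper open.
Joint ranges: [-2.72, 2.72], [-0.95, 1.95], [-1.27, 1.35], [-1.78, 2.02], [-1.46, 1.47], [-3.14, 3.14]. Speed limits (rad/s): [2.39, 2.39, 3.01, 3.14, 3.14, 3.14].

### API

Orientations are given as a unit quaternion [w, x, y, z].
In Python, from station import arm gives the robot as it stands.
- The arm moves only by the tool servo_tool, never from a script. Its argument "rows" is text: rows parted by semicolons, each of 7 numbers parted by spaces: the shift along the tool's x, y, z in m, then the turn, a rotation vector about the tool's x, y, z in rad, then the opening, from -1 (shut) to 1 (fully open), so that 0 is half open. A call has 1 to 20 rows; each row is the pose to reach, as a shift and turn from the pose commanded when the call began, along the tool's axes at that moment; what a row does not reach only later rows make up. A row lasts 1/10 s, in which the tool goes at most 50 mm and 8.59 degrees, less where a joint would pass 70% of its speed; a pose out of reach is approached as far as the arm can. A call with a gripper value outside its range is refused whole. The fingers move at their own pace and stop on an object; "newtons" is the grip in N (left out, the last holds). Time passes only in rows, so rows that repeat a pose let the fingers close. It gives the time, the measured TCP pose, the force, the opening and the grip force at its end, in the units of the state.
- arm.get_state(): the state, without advancing time (a new reading comes with each control period).
- arm.read_camera(name): name is "scene" or "top" or "wrist"; returns a dict with "image" (384x512x3 uint8, blue, green, red), "range_z" (384x512 float32, m along the optical axis (not along the pixel's ray), 0 where there is no reading), "fovy" (degrees; the focal length in pixels is half the picture's height over the tangent of half this angle, whatever the lens; pixels are square), "cx", "cy" (the principal point, pixels), "world_to_cam" (4x4, takes a point from world to camera coordinates). Camera axes: x right, y down, z forward; pixel columns grow to the right and rows downward; lengths in m; the calibration is good to about 2 mm. A picture is of the moment at which its call begins.
- arm.job_done(): hands the job in; it is judged then, once.
The state is a dict: "clock": time; "qpos": joint angles; "dq": joint speeds; "joint_efforts": joint torques, N m; "position": TCP position; "orientation": TCP orientation; "wrist_force": force on the tool from outside, world axes, zero at the start; "ft_torque": the same for the moment, N m; "gripper_width": finger opening in m; "grasp_force": force on a finger pad.
Only numpy, scipy, OpenCV 4.12 (cv2) and the standard library are available. Lean on these libraries where they do the work, as an engineer would, in place of code of your own. Each camera call takes 0.05 s, during which the arm holds its last target. There are 200 camera calls.

## Working session

There is one attempt and no reset: what is moved stays moved. The work goes in short steps, Python scripts to look and compute and a tool call to move; the robot and the scene stay as the last step left them, time stands still between calls to the robot, and variables do not carry over. Pictures are saved under pics/ and viewed, at most 10 in all, crops included, and the job is handed in when it is done.

Besides the shell and the picture viewer there is one more tool, called as name(argument=value, ...) on one line, values as JSON. servo_tool: Moves the arm, as the interface text tells. Its arguments: {"type":"object","properties":{"rows":{"type":"string"},"newtons":{"type":"number"}},"required":["rows"]}

```bash
mkdir -p pics; ls; cat > h.py <<'E'
import numpy as np,cv2
from station import arm
def cam(n):
    d=arm.read_camera(n); d['f']=192/np.tan(np.radians(d['fovy'])/2); d['ctw']=np.linalg.inv(d['world_to_cam']); return d
def w(d,u,v,z=None):
    # pixel -> world, by range or by plane height z
    r=np.array([(u-d['cx'])/d['f'],(v-d['cy'])/d['f'],1.]); R=d['ctw'][:3,:3];t=d['ctw'][:3,3]
    if z is None: s=d['range_z'][int(round(v)),int(round(u))]
    else: s=(z-t[2])/(R@r)[2]
    return R@(r*s)+t
E
python3 - <<'E'
from h import *
import pickle
for n in('top','scene'):
    d=cam(n); pickle.dump(d,open(n+'.pkl','wb')); cv2.imwrite(f'pics/{n}0.png',cv2.resize(d['image'],(800,600),interpolation=cv2.INTER_CUBIC))
    print(n,d['f'],d['cx'],d['cy'],d['ctw'].round(3).tolist())
print(arm.get_state())
E
```

```text
pics
top 363.90150986537424 262.73651684483195 189.6312526658696 [[0.123, -0.971, 0.204, 0.224], [-0.992, -0.119, 0.029, -0.011], [-0.003, -0.206, -0.978, 1.288], [0.0, 0.0, 0.0, 1.0]]
scene 499.4208509435436 256.8671578816357 189.91646788389622 [[-0.234, 0.676, -0.699, 1.447], [0.972, 0.149, -0.181, 0.245], [-0.018, -0.722, -0.692, 0.982], [0.0, 0.0, 0.0, 1.0]]
{'clock': 0.1, 'qpos': array([ 1.13202103e+00,  1.26301758e-01, -4.04814935e-02,  1.40539889e+00,
       -2.17997714e-05,  1.57079648e+00]), 'dq': array([-0.0001136 , -0.00292656,  0.00219953,  0.00012404,  0.00033679,
        0.00095907]), 'joint_efforts': array([ 2.10705242e-03, -4.36905098e+01,  3.53607631e+01,  1.37797807e-02,
        5.61508796e-05,  2.77067500e-06]), 'position': array([0.22289767, 0.47495823, 0.24462741]), 'orientation': array([-1.40159670e-04,  2.17632005e-01,  9.76030650e-01, -6.78669086e-04]), 'wrist_force': array([0.21201994, 0.27968966, 0.15870807]), 'ft_torque': array([ 0.0448413 ,  0.02962924, -0.0325294 ]), 'grasp_force': 0.0, 'gripper_width': 0.08521619714265974}
```

View pics/top0.png

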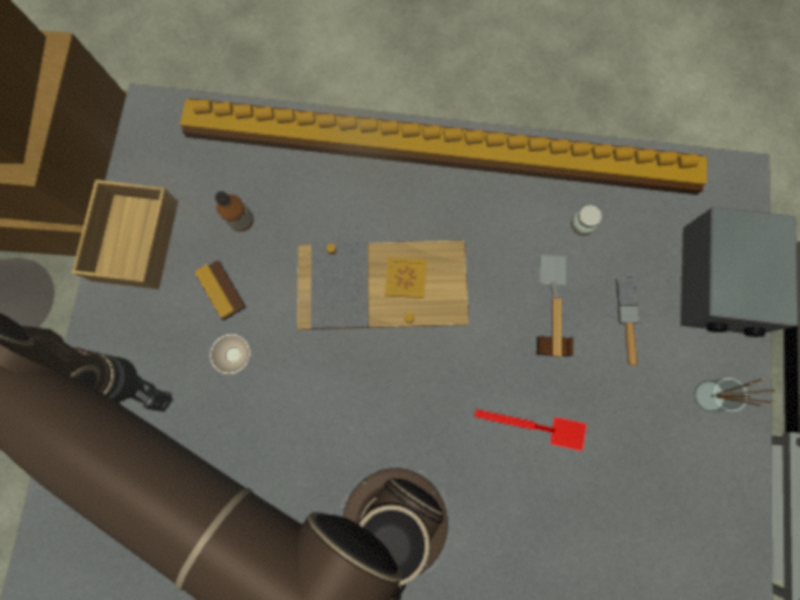

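View pics/scene0.png

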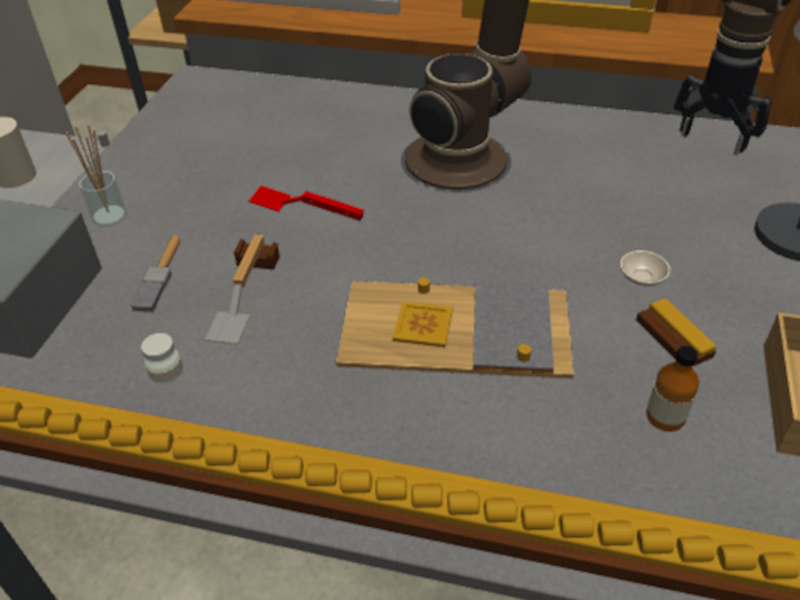

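In the top view, three things could be the spatula: the one on the dark rest (556,300), the brush or scraper at (628,320), and the red one at (535,430). The one on the rest, with a wooden handle and a flat blade, fits. The tile is at (406,278), the pad's near edge at x≈369, and the brass weights at (331,248) and (409,317).

```bash
python3 - <<'E'
from h import *
import pickle
d=pickle.load(open('top.pkl','rb'))
k=512/800
for n,u,v,z in [('handle front',557,299,.047),('handle back',557,355,.047),('blade tip mid',553,256,.003),('blade tl',541,256,.003),('blade tr',565,256,.003),('rest',555,347,.02),
 ('tile tl',387,259,.026),('tile tr',427,260,.026),('tile br',425,299,.026),('tile bl',386,297,.026),
 ('b tr',465,241,.012),('b br',468,325,.012),('b tl',298,246,.012),('b bl',299,329,.012),('pad tr',368,242,.024),('pad br',369,327,.024),('pad tl',312,244,.024),('wp',331,248,.04),('wb',409,317,.03)]:
    print(n,w(d,u*k,v*k,z).round(3),w(d,u*k,v*k).round(3))
im=d['image']
a=cv2.resize(im[130:250,180:440],None,fx=3,fy=3,interpolation=cv2.INTER_CUBIC); cv2.imwrite('pics/crop.png',a)
E
```

```text
handle front [ 0.517 -0.299  0.047] [ 0.518 -0.3    0.043]
handle back [ 0.393 -0.307  0.047] [ 0.393 -0.308  0.044]
blade tip mid [ 0.629 -0.292  0.003] [ 0.63  -0.293  0.001]
blade tl [ 0.626 -0.265  0.003] [ 0.627 -0.265 -0.001]
blade tr [ 0.632 -0.32   0.003] [ 0.634 -0.322 -0.003]
rest [ 0.414 -0.308  0.02 ] [ 0.41  -0.302  0.047]
tile tl [0.568 0.091 0.026] [0.568 0.091 0.025]
tile tr [ 0.577 -0.001  0.026] [ 0.58  -0.001  0.017]
tile br [ 0.486 -0.007  0.026] [ 0.489 -0.007  0.011]
tile bl [0.479 0.081 0.026] [0.483 0.082 0.008]
b tr [ 0.638 -0.084  0.012] [ 0.643 -0.085 -0.005]
b br [ 0.441 -0.111  0.012] [ 0.443 -0.112 -0.002]
b tl [0.578 0.302 0.012] [0.579 0.303 0.008]
b bl [0.385 0.268 0.012] [0.386 0.27  0.005]
pad tr [0.604 0.14  0.024] [0.607 0.141 0.015]
pad br [0.407 0.11  0.024] [0.409 0.111 0.012]
pad tl [0.583 0.268 0.024] [0.584 0.269 0.02 ]
wp [0.575 0.22  0.04 ] [0.574 0.219 0.043]
wb [0.439 0.024 0.03 ] [0.438 0.023 0.036]
```

View pics/crop.png

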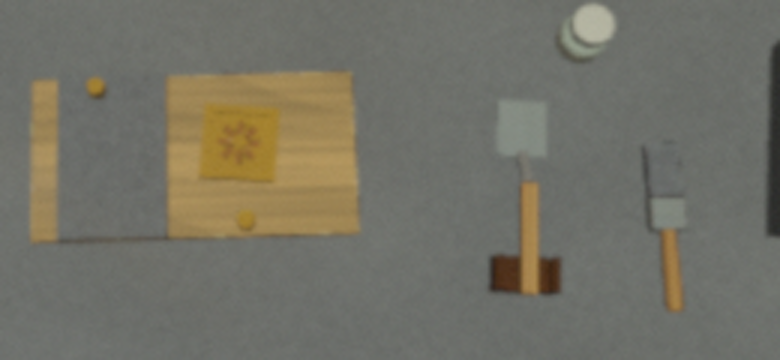

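The crop confirms that the wooden-handled spatula at (530,200) lies on the dark rest at (525,275), so that one is meant. The sizes I measured match those given. Next I go above it.

```bash
cat >> h.py <<'E'
from scipy.spatial.transform import Rotation as R
def toolR(psi,phi=0): return R.from_euler('ZY',[psi,phi])*R.from_matrix(np.diag([1.,-1,-1]))
def cur():
    s=arm.get_state(); q=s['orientation']; return s['position'],R.from_quat([q[1],q[2],q[3],q[0]]),s
def rel(p,Rt,p0=None,R0=None):
    if p0 is None: p0,R0,_=cur()
    return R0.inv().apply(np.array(p)-p0).round(4),(R0.inv()*Rt).as_rotvec().round(4)
E
python3 -c "
from h import *
print(rel([.49,-.301,.20],toolR(.065)))"
```

```text
(array([-0.5715, -0.5889,  0.0455]), array([-4.0000e-04,  1.8000e-03,  2.6378e+00]))
```

servo_tool(rows="-0.5715 -0.589 0.0455 0 0.0015 2.638 1;-0.5715 -0.589 0.0455 0 0.0015 2.638 1;-0.5715 -0.589 0.0455 0 0.0015 2.638 1;-0.5715 -0.589 0.0455 0 0.0015 2.638 1;-0.5715 -0.589 0.0455 0 0.0015 2.638 1;-0.5715 -0.589 0.0455 0 0.0015 2.638 1;-0.5715 -0.589 0.0455 0 0.0015 2.638 1;-0.5715 -0.589 0.0455 0 0.0015 2.638 1;-0.5715 -0.589 0.0455 0 0.0015 2.638 1;-0.5715 -0.589 0.0455 0 0.0015 2.638 1;-0.5715 -0.589 0.0455 0 0.0015 2.638 1;-0.5715 -0.589 0.0455 0 0.0015 2.638 1;-0.5715 -0.589 0.0455 0 0.0015 2.638 1;-0.5715 -0.589 0.0455 0 0.0015 2.638 1;-0.5715 -0.589 0.0455 0 0.0015 2.638 1;-0.5715 -0.589 0.0455 0 0.0015 2.638 1;-0.5715 -0.589 0.0455 0 0.0015 2.638 1;-0.5715 -0.589 0.0455 0 0.0015 2.638 1;-0.5715 -0.589 0.0455 0 0.0015 2.638 1;-0.5715 -0.589 0.0455 0 0.0015 2.638 1")

```text
clock: 2.1
position: [0.4899, -0.3005, 0.1994]
orientation: [-0.001, 0.999, 0.034, -0.0]
wrist_force: [0.5, 0.5, 1.4]
gripper_width: 0.0853
grasp_force: 0.0
```

```bash
python3 - <<'E'
from h import *
import pickle
p,r,s=cur(); print(p,r.as_euler('ZYX'),s['qpos'],s['clock'])
print(rel([.49,-.301,.20],toolR(.065)))
d=cam('wrist'); pickle.dump(d,open('wr.pkl','wb')); cv2.imwrite('pics/w1.png',cv2.resize(d['image'],(800,600)))
E
```

```text
[ 0.48990969 -0.30050251  0.19941438] [ 6.70280900e-02  4.00702241e-04 -3.13992066e+00] [-5.50756112e-01  2.24201467e-01 -2.15121369e-02  1.32637783e+00
  1.13084964e-03  2.52380805e+00] 2.1
(array([ 0.0001,  0.0005, -0.0006]), array([-0.0017,  0.0004,  0.002 ]))
```

View pics/w1.png

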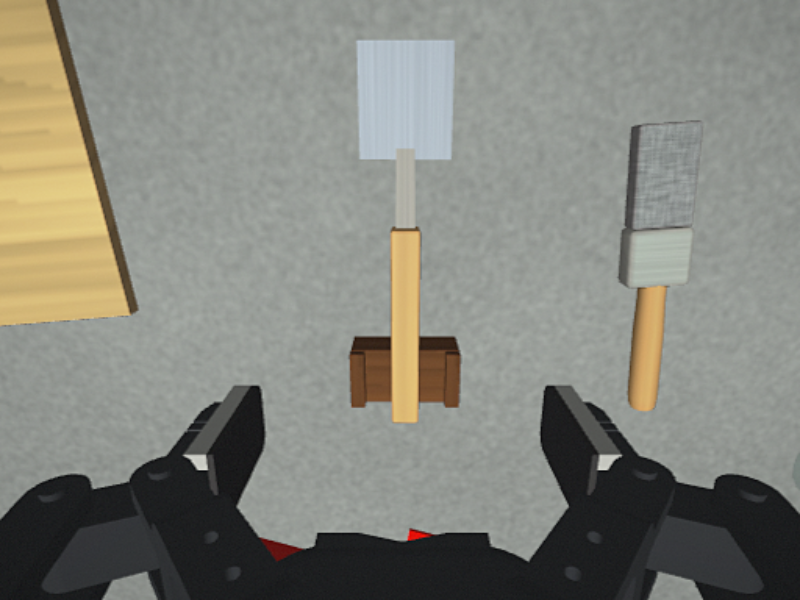

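The wrist view shows the spatula straight ahead: tip edge middle (406,41), handle front (405,229), handle back (405,421), rest (405,378), and board corner at (135,313).

```bash
python3 - <<'E'
from h import *
import pickle
d=pickle.load(open('wr.pkl','rb')); k=.64
a=[w(d,u*k,v*k,z) for u,v,z in [(406,41,.0025),(405.5,229,.047),(404.5,421,.047),(357,41,.0025),(455,41,.0025),(133,313,.012)]]
for x in a: print(x.round(4))
v=a[0]-a[2]; psi=np.arctan2(v[1],v[0]); print(psi, a[0]-.14*v/np.hypot(v[0],v[1]), a[2]+.1*v/np.linalg.norm(v))
u,v0=348*k,395*k
for pt in [(351,407),(460,407),(351,352),(460,352)]: print('rest',w(d,pt[0]*k,pt[1]*k,.027).round(4))
E
```

```text
[ 0.6303 -0.2925  0.0025]
[ 0.5221 -0.2995  0.047 ]
[ 0.3934 -0.3078  0.047 ]
[ 0.6283 -0.2626  0.0025]
[ 0.6323 -0.3225  0.0025]
[ 0.445  -0.1133  0.012 ]
0.06452487562303003 [ 0.49062892 -0.30156188  0.02874038] [ 0.49149519 -0.3015059   0.02857767]
rest [ 0.3899 -0.2699  0.027 ]
rest [ 0.3952 -0.3474  0.027 ]
rest [ 0.4324 -0.2684  0.027 ]
rest [ 0.4375 -0.343   0.027 ]
```

servo_tool(rows="0.001 0.0015 0.05 0 0 0 1;0.001 0.0015 0.1 0 0 0 1;0.001 0.0015 0.14 0 0 0 1;0.001 0.0015 0.168 0 0 0 1;0.001 0.0015 0.168 0 0 0 1;0.001 0.0015 0.168 0 0 0 -1;0.001 0.0015 0.168 0 0 0 -1;0.001 0.0015 0.168 0 0 0 -1;0.001 0.0015 0.168 0 0 0 -1;0.001 0.0015 0.168 0 0 0 -1;0.001 0.0015 0.168 0 0 0 -1;0.001 0.0015 0.168 0 0 0 -1;0.001 0.0015 0.168 0 0 0 -1;0.001 0.0015 0.168 0 0 0 -1;0.001 0.0015 0.168 0 0 0 -1", newtons=90)

```text
clock: 3.65
position: [0.492, -0.3025, 0.0332]
orientation: [0.0, 0.999, 0.032, 0.001]
wrist_force: [-0.0, 1.2, 6.6]
gripper_width: 0.0165
grasp_force: 89.2
```

```bash
python3 - <<'E'
from h import *
# board frame: refined near-left corner from wrist (0.445,-0.1133) = board (-.1,-.2)
b=.147; X=np.array([np.cos(b),np.sin(b)]);Y=np.array([-X[1],X[0]])
t=np.array([.5275,.041]); c=np.array([.444,-.1125])
for n,p in [('tile',t),('pad',np.array([.5055,.125])),('wb',np.array([.439,.024])),('wp',np.array([.575,.22]))]:
    q=p-c; print(n,q@X-.1,q@Y-.2)
E
```

```text
tile 0.005082769385227545 -0.06038584749986456
pad -0.004376382640724957 0.02593057297127127
wb -0.08495276256969259 -0.06423980463436291
wp 0.07828881520751715 0.10972624747008408
```

```bash
python3 - <<'E'
from h import *
print(rel([.5603,-.1812,.16],toolR(1.718)))
E
```

```text
(array([ 0.0763, -0.1166, -0.1266]), array([ 2.1000e-03, -1.4000e-03, -1.6532e+00]))
```

servo_tool(rows="0 0 -0.03 0 0 0 -1;0 0 -0.07 0 0 0 -1;0 0 -0.11 0 0 0 -1;0.0765 -0.1165 -0.128 0 0 -1.653 -1;0.0765 -0.1165 -0.128 0 0 -1.653 -1;0.0765 -0.1165 -0.128 0 0 -1.653 -1;0.0765 -0.1165 -0.128 0 0 -1.653 -1;0.0765 -0.1165 -0.128 0 0 -1.653 -1;0.0765 -0.1165 -0.128 0 0 -1.653 -1;0.0765 -0.1165 -0.128 0 0 -1.653 -1;0.0765 -0.1165 -0.128 0 0 -1.653 -1;0.0765 -0.1165 -0.128 0 0 -1.653 -1;0.0765 -0.1165 -0.128 0 0 -1.653 -1;0.0765 -0.1165 -0.128 0 0 -1.653 -1;0.0765 -0.1165 -0.128 0 0 -1.653 -1;0.0765 -0.1165 -0.128 0 0 -1.653 -1;0.0765 -0.1165 -0.128 0 0 -1.653 -1;0.0765 -0.1165 -0.128 0 0 -1.653 -1")

```text
clock: 5.45
position: [0.56, -0.181, 0.1599]
orientation: [-0.0, 0.654, 0.757, 0.0]
wrist_force: [0.5, -0.2, -0.7]
gripper_width: 0.0166
grasp_force: 88.2
```

```bash
python3 - <<'E'
from h import *
import pickle
p,r,s=cur(); print(p,rel([.5603,-.1812,.16],toolR(1.718)),s['qpos'],s['clock'],s['wrist_force'],s['gripper_width'])
d=cam('wrist'); pickle.dump(d,open('wr.pkl','wb')); cv2.imwrite('pics/w2.png',cv2.resize(d['image'],(800,600)))
E
```

```text
[ 0.56002247 -0.18096266  0.15993886] (array([-0.0003,  0.0002, -0.0001]), array([ 0.0003, -0.001 , -0.0018])) [-3.13045186e-01  2.57575110e-01 -6.55180716e-02  1.24788770e+00
  1.04819254e-03  1.11230435e+00] 5.45 [ 0.4925328  -0.22829255 -0.67924672] 0.016617036301873184
```

View pics/w2.png

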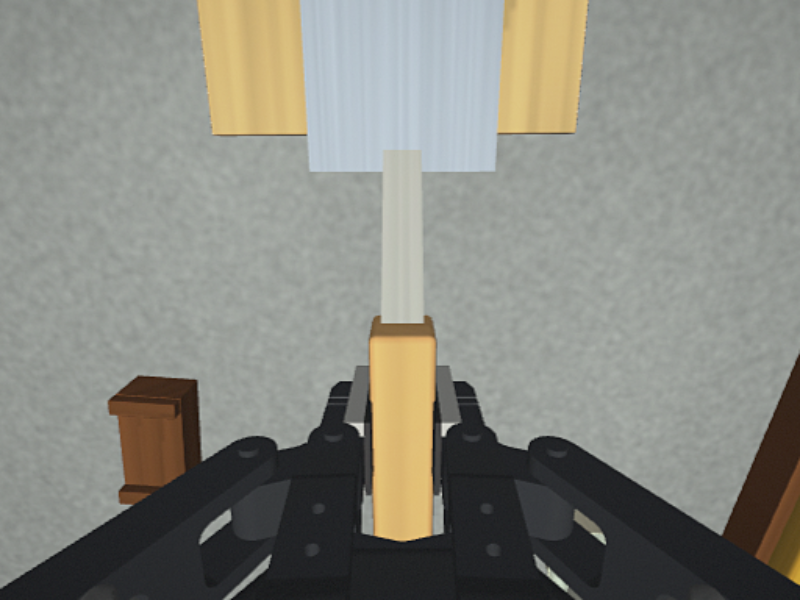

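```bash
python3 - <<'E'
from h import *
import pickle
d=pickle.load(open('wr.pkl','rb')); k=.64
p,r,s=cur()
l,rr=w(d,309*k,171*k),w(d,496*k,171*k)
for n,u,v,z in [('blade l',309,172,.1295),('blade r',496,172,.1295)]:
    a=w(d,u*k,v*k,z); print(n,r.inv().apply(a-p).round(4))
for v in (165,120,60,5): print('blade range',r.inv().apply(w(d,370*k,v*k)-p).round(4), w(d,370*k,v*k).round(4))
for n,u,v,z in [('b l',213,133.5,.012),('b r',576,132,.012)]: print(n,w(d,u*k,v*k,z).round(4))
t=cam('top'); pickle.dump(t,open('top2.pkl','wb'))
a=cv2.resize(t['image'][140:220,180:310],(780,480),interpolation=cv2.INTER_CUBIC); cv2.imwrite('pics/t2.png',a)
E
```

```text
blade l [ 0.0705 -0.0304  0.0305]
blade r [0.0705 0.0301 0.0305]
blade range [ 0.0727 -0.0106  0.0307] [ 0.5389 -0.1106  0.1293]
blade range [ 0.0863 -0.0104  0.0308] [ 0.5372 -0.0971  0.1293]
blade range [ 0.1035 -0.0101  0.0319] [ 0.535  -0.08    0.1281]
blade range [ 0.118  -0.0098  0.031 ] [ 0.5332 -0.0656  0.1291]
b l [ 0.4445 -0.1102  0.012 ]
b r [ 0.6415 -0.0805  0.012 ]
```

View pics/t2.png

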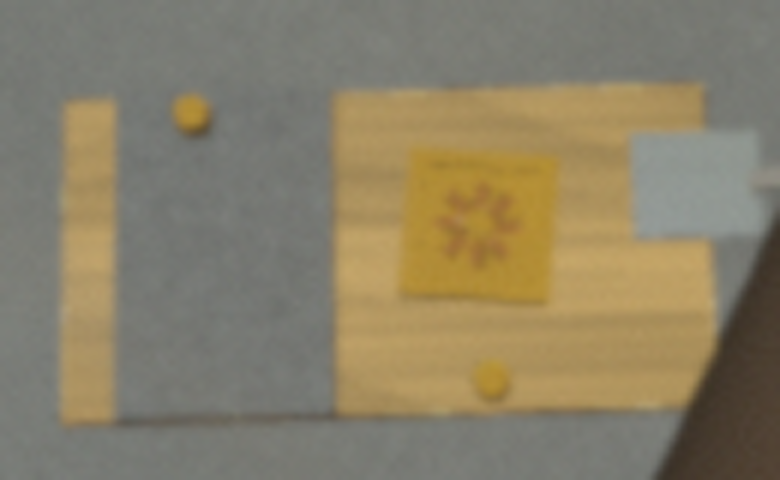

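The blade tip is at (633,185), behind the tile, whose corners are (413,149), (556,157), (548,302), (402,295). The pad edge is at x≈334.

```bash
python3 - <<'E'
from h import *
import pickle
d=pickle.load(open('top2.pkl','rb'))
P=lambda u,v,z: w(d,180+(u+.5)/6-.5,140+(v+.5)/6-.5,z)
p,r,s=cur()
for u,v in [(632,132),(634,238)]:
    print('tip tool',r.inv().apply(P(u,v,.129)-p).round(4))
T=np.array([P(u,v,.026) for u,v in [(413,149),(556,157),(548,302),(402,295)]])
c=T.mean(0); print('tile',c.round(4),'in tool',r.inv().apply(c-p).round(4))
e=T[1]-T[0]; e2=T[2]-T[3]; print(np.linalg.norm(e),[np.arctan2(*(x[:2]))for x in(-e,-e2)])
for q in [(333,95),(336,415)]: print('pad',r.inv().apply(P(*q,.024)-p).round(4))
print('wb',r.inv().apply(P(492,375,.034)-p).round(4))
E
```

```text
tip tool [0.14   0.03   0.0311]
tip tool [ 0.1411 -0.03    0.0311]
tile [0.5317 0.0431 0.026 ] in tool [0.2256 0.0046 0.1342]
0.08582307212224613 [np.float64(-0.06396533108550069), np.float64(-0.0731769185158323)]
pad [0.3125 0.0881 0.1363]
pad [ 0.3122 -0.1072  0.1362]
wb [ 0.2204 -0.0874  0.1261]
```

servo_tool(rows="0 0.0045 0.03 0 0 0 -1;0 0.0045 0.06 0 0 0 -1;0 0.0045 0.09 0 0 0 -1;0 0.0045 0.106 0 0 0 -1;0 0.0045 0.111 0 0 0 -1;0 0.0045 0.112 0 0 0 -1;0 0.0045 0.1125 0 0 0 -1;0 0.0045 0.1125 0 0 0 -1;0 0.0045 0.1125 0 0 0 -1")

```text
clock: 6.45
position: [0.5652, -0.1804, 0.0486]
orientation: [0.001, 0.653, 0.757, 0.001]
wrist_force: [0.4, -0.2, -1.1]
gripper_width: 0.0165
grasp_force: 88.2
```

servo_tool(rows="0 0 0.001 0 0 0 -1;0 0 0.001 0 0 0 -1;0 0 0.001 0 0 0 -1")

```text
clock: 6.75
position: [0.5645, -0.1801, 0.0465]
orientation: [-0.0, 0.653, 0.757, 0.0]
wrist_force: [0.3, -0.8, -1.9]
gripper_width: 0.0167
grasp_force: 88.2
```

servo_tool(rows="0 0 0.001 0 0 0 -1;0 0 0.001 0 0 0 -1;0 0 0.001 0 0 0 -1")

```text
clock: 7.05
position: [0.5645, -0.1801, 0.0454]
orientation: [-0.0, 0.653, 0.757, 0.0]
wrist_force: [0.2, 0.2, -2.0]
gripper_width: 0.0166
grasp_force: 88.2
```

servo_tool(rows="0 0 0.0007 0 0 0 -1;0 0 0.0007 0 0 0 -1;0 0 0.0007 0 0 0 -1")

```text
clock: 7.35
position: [0.5646, -0.1802, 0.045]
orientation: [-0.0, 0.653, 0.757, 0.0]
wrist_force: [-1.2, -0.6, 2.1]
gripper_width: 0.0169
grasp_force: 88.5
```

servo_tool(rows="0 0 0.0007 0 0 0 -1;0 0 0.0007 0 0 0 -1;0 0 0.0007 0 0 0 -1")

```text
clock: 7.65
position: [0.5647, -0.1804, 0.0445]
orientation: [0.0, 0.653, 0.757, 0.0]
wrist_force: [-1.8, -2.1, 4.5]
gripper_width: 0.0163
grasp_force: 89.1
```

servo_tool(rows="0 0 -0.0021 0 0 0 -1;0 0 -0.0021 0 0 0 -1;0.01 0 -0.0021 0 0 0 -1;0.02 0 -0.0021 0 0 0 -1;0.025 0 -0.0021 0 0 0 -1;0.03 0 -0.0021 0 0 0 -1;0.035 0 -0.0021 0 0 0 -1;0.04 0 -0.0021 0 0 0 -1;0.045 0 -0.0021 0 0 0 -1;0.048 0 -0.0021 0 0 0 -1;0.05 0 -0.0021 0 0 0 -1;0.05 0 -0.0021 0 0 0 -1")

```text
clock: 8.85
position: [0.5572, -0.1305, 0.0462]
orientation: [-0.0, 0.653, 0.757, 0.0]
wrist_force: [0.1, -0.5, -0.9]
gripper_width: 0.0165
grasp_force: 88.2
```

```bash
python3 - <<'E'
from h import *
t=cam('top'); import pickle; pickle.dump(t,open('top3.pkl','wb'))
s=cam('scene')
a=cv2.resize(t['image'][140:220,180:310],(780,480),interpolation=cv2.INTER_CUBIC)
b=cv2.resize(s['image'][160:260,200:400],(780,390),interpolation=cv2.INTER_CUBIC)
cv2.imwrite('pics/t3.png',cv2.resize(np.vstack([a,b]),(538,600)))
E
```

```text
(no output)
```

View pics/t3.png

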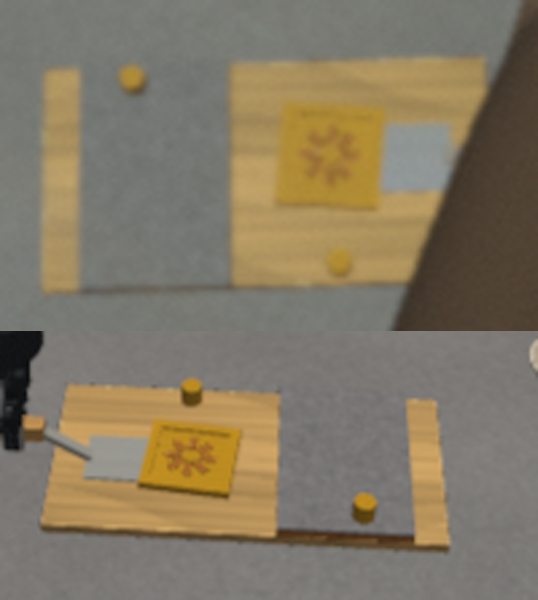

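The blade is under the tile's near edge: in the top half it disappears beneath the tile at (383,155). The tile hasn't moved. Next I push it slowly towards the pad.

servo_tool(rows="0.003 0 0 0 0 0 -1;0.005 0 0 0 0 0 -1;0.007 0 0 0 0 0 -1;0.009 0 0 0 0 0 -1;0.011 0 0 0 0 0 -1;0.013 0 0 0 0 0 -1;0.015 0 0 0 0 0 -1;0.017 0 0 0 0 0 -1;0.019 0 0 0 0 0 -1;0.021 0 0 0 0 0 -1;0.023 0 0 0 0 0 -1;0.025 0 0 0 0 0 -1;0.027 0 0 0 0 0 -1;0.029 0 0 0 0 0 -1;0.031 0 0 0 0 0 -1;0.033 0 0 0 0 0 -1;0.035 0 0 0 0 0 -1;0.037 0 0 0 0 0 -1;0.039 0 0 0 0 0 -1;0.039 0 0 0 0 0 -1")

```text
clock: 10.95
position: [0.5514, -0.0917, 0.0462]
orientation: [-0.0, 0.653, 0.757, 0.001]
wrist_force: [-0.5, -1.0, -1.4]
gripper_width: 0.0168
grasp_force: 88.2
```

servo_tool(rows="0.001 0 0 0 0 0 -1;0.002 0 0 0 0 0 -1;0.003 0 0 0 0 0 -1;0.004 0 0 0 0 0 -1;0.004 0 0 0 0 0 -1")

```text
clock: 11.45
position: [0.5509, -0.088, 0.0462]
orientation: [-0.0, 0.653, 0.757, 0.001]
wrist_force: [0.4, -0.1, -1.0]
gripper_width: 0.0164
grasp_force: 88.2
```

servo_tool(rows="0.001 0 0 0 0 0 -1;0.002 0 0 0 0 0 -1;0.002 0 0 0 0 0 -1")

```text
clock: 11.75
position: [0.5506, -0.086, 0.0462]
orientation: [-0.0, 0.653, 0.757, 0.001]
wrist_force: [1.1, -0.6, -1.3]
gripper_width: 0.0167
grasp_force: 88.2
```

servo_tool(rows="0.001 0 0 0 0 0 -1;0.002 0 0 0 0 0 -1;0.002 0 0 0 0 0 -1")

```text
clock: 12.05
position: [0.5503, -0.084, 0.0462]
orientation: [-0.0, 0.653, 0.757, 0.001]
wrist_force: [1.3, -0.5, -2.1]
gripper_width: 0.0164
grasp_force: 88.2
```

servo_tool(rows="0.001 0 0 0 0 0 -1;0.002 0 0 0 0 0 -1;0.002 0 0 0 0 0 -1")

```text
clock: 12.35
position: [0.5504, -0.0826, 0.0465]
orientation: [0.0, 0.653, 0.757, 0.0]
wrist_force: [0.6, -3.6, 0.1]
gripper_width: 0.0164
grasp_force: 88.3
```

servo_tool(rows="0.001 0 0 0 0 0 -1;0.0015 0 0 0 0 0 -1;0.0015 0 0 0 0 0 -1")

```text
clock: 12.65
position: [0.5503, -0.0818, 0.0467]
orientation: [0.001, 0.653, 0.757, -0.0]
wrist_force: [0.9, -6.2, 0.4]
gripper_width: 0.0169
grasp_force: 88.4
```

Contact felt: the push is about 6 N and the pad has given roughly 2 mm. Next I work out the flip arc.

```bash
python3 - <<'E'
from h import *
p,r,s=cur(); print(p,s['wrist_force'],s['qpos'].round(2))
rows=[]
th=[0,.06]+list(np.arange(.18,1.85,.15))
for t in th:
    c,sn=np.cos(t),np.sin(t)
    C=np.array([58-62*c+5*sn,12+5*c+62*sn]) if t<.3 else np.array([73-77*c,12+77*sn])
    ph=.62*t
    T=C-140*np.array([np.cos(ph),-np.sin(ph)])-30.8*np.array([-np.sin(ph),-np.cos(ph)])
    rows.append('%.4f 0 %.4f 0 %.3f 0 -1'%((T[0]+140-1.3)/1e3,-(T[1]-46.2)/1e3,-ph))
    print(round(t,2),C.round(1))
print(';'.join(rows))
E
```

```text
[ 0.55031726 -0.08180615  0.04668331] [ 0.90752171 -6.15645768  0.41733724] [-0.15  0.26 -0.32  0.99 -0.    1.28]
0 [-4. 17.]
0.06 [-3.6 20.7]
0.18 [-2.1 28. ]
0.33 [ 0.2 37. ]
0.48 [ 4.7 47.6]
0.63 [10.8 57.4]
0.78 [18.3 66.2]
0.93 [27.  73.7]
1.08 [36.7 79.9]
1.23 [47.3 84.6]
1.38 [58.4 87.6]
1.53 [69.9 88.9]
1.68 [81.4 88.5]
1.83 [92.7 86.4]
-0.0053 0 -0.0016 0 -0.000 0 -1;-0.0036 0 -0.0105 0 -0.037 0 -1;0.0009 0 -0.0280 0 -0.112 0 -1;0.0080 0 -0.0494 0 -0.205 0 -1;0.0186 0 -0.0719 0 -0.298 0 -1;0.0318 0 -0.0929 0 -0.391 0 -1;0.0473 0 -0.1123 0 -0.484 0 -1;0.0651 0 -0.1297 0 -0.577 0 -1;0.0848 0 -0.1448 0 -0.670 0 -1;0.1060 0 -0.1574 0 -0.763 0 -1;0.1285 0 -0.1673 0 -0.856 0 -1;0.1520 0 -0.1745 0 -0.949 0 -1;0.1760 0 -0.1787 0 -1.042 0 -1;0.2002 0 -0.1801 0 -1.135 0 -1
```

servo_tool(rows="-0.0045 0 -0.0016 0 0 0 -1;-0.0036 0 -0.0105 0 -0.037 0 -1;0.001 0 -0.028 0 -0.112 0 -1;0.008 0 -0.0494 0 -0.205 0 -1;0.0186 0 -0.0719 0 -0.298 0 -1;0.0318 0 -0.0929 0 -0.391 0 -1;0.0473 0 -0.1123 0 -0.484 0 -1;0.0651 0 -0.1297 0 -0.577 0 -1;0.0848 0 -0.1448 0 -0.67 0 -1;0.106 0 -0.1574 0 -0.763 0 -1;0.1285 0 -0.1673 0 -0.856 0 -1;0.152 0 -0.1745 0 -0.949 0 -1;0.176 0 -0.1787 0 -1.042 0 -1;0.2 0 -0.18 0 -1.135 0 -1;0.2 0 -0.18 0 -1.135 0 -1;0.2 0 -0.2 0 -1.135 0 -1;0.19 0 -0.23 0 -1.135 0 -1;0.18 0 -0.25 0 -1 0 -1;0.18 0 -0.25 0 -1 0 -1")

```text
clock: 14.55
position: [0.5242, 0.0957, 0.3026]
orientation: [0.363, 0.578, 0.664, -0.307]
wrist_force: [-0.5, -0.8, 0.0]
gripper_width: 0.0167
grasp_force: 88.3
```

```bash
python3 - <<'E'
from h import *
p,r,s=cur(); print(p,s['qpos'].round(2),s['gripper_width'])
t=cam('top')
s=cam('scene')
a=cv2.resize(t['image'][140:220,180:310],(780,480),interpolation=cv2.INTER_CUBIC)
b=cv2.resize(s['image'][130:260,200:400],(780,507),interpolation=cv2.INTER_CUBIC)
cv2.imwrite('pics/t4.png',cv2.resize(np.vstack([a,b]),(474,600)))
E
```

```text
[0.52418507 0.09570956 0.30257867] [ 0.59  0.41  0.13  1.86 -0.86  2.29] 0.01671145166643878
```

View pics/t4.png

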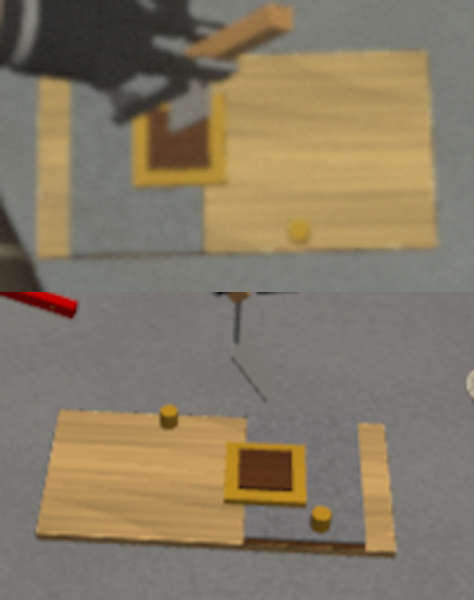

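The tile lies face down on the pad: dark wood block up at (265,470) in the scene half, with both weights undisturbed. Next I return the spatula.

```bash
python3 - <<'E'
from h import *
print(rel([.56,-.18,.25],toolR(1.718)),rel([.492,-.3025,.15],toolR(.065)))
E
```

```text
(array([-0.1111, -0.0034,  0.26  ]), array([ 0.0028,  0.9956, -0.0047])) (array([-0.0881, -0.0888,  0.4076]), array([0.8173, 0.7485, 1.4966]))
```

servo_tool(rows="-0.111 -0.0034 0.26 0 1 0 -1;-0.111 -0.0034 0.26 0 1 0 -1;-0.111 -0.0034 0.26 0 1 0 -1;-0.111 -0.0034 0.26 0 1 0 -1;-0.111 -0.0034 0.26 0 1 0 -1;-0.111 -0.0034 0.26 0 1 0 -1;-0.111 -0.0034 0.26 0 1 0 -1;-0.111 -0.0034 0.26 0 1 0 -1;-0.111 -0.0034 0.26 0 1 0 -1;-0.111 -0.0034 0.26 0 1 0 -1;-0.111 -0.0034 0.26 0 1 0 -1;-0.111 -0.0034 0.26 0 1 0 -1")

```text
clock: 15.85
position: [0.561, -0.1773, 0.2493]
orientation: [0.0, 0.652, 0.758, 0.0]
wrist_force: [-0.7, 0.2, -0.8]
gripper_width: 0.0163
grasp_force: 88.3
```

```bash
python3 - <<'E'
from h import *
print(cur()[0],rel([.492,-.3025,.12],toolR(.065)))
E
```

```text
[ 0.56100274 -0.17727729  0.24933574] (array([-0.1135, -0.087 ,  0.1292]), array([ 2.0000e-04, -8.0000e-04,  1.6558e+00]))
```

servo_tool(rows="-0.1135 -0.087 0.06 0 0 1.656 -1;-0.1135 -0.087 0.06 0 0 1.656 -1;-0.1135 -0.087 0.06 0 0 1.656 -1;-0.1135 -0.087 0.06 0 0 1.656 -1;-0.1135 -0.087 0.06 0 0 1.656 -1;-0.1135 -0.087 0.06 0 0 1.656 -1;-0.1135 -0.087 0.06 0 0 1.656 -1;-0.1135 -0.087 0.06 0 0 1.656 -1;-0.1135 -0.087 0.06 0 0 1.656 -1;-0.1135 -0.087 0.06 0 0 1.656 -1;-0.1135 -0.087 0.06 0 0 1.656 -1;-0.1135 -0.087 0.129 0 0 1.656 -1;-0.1135 -0.087 0.129 0 0 1.656 -1;-0.1135 -0.087 0.129 0 0 1.656 -1;-0.1135 -0.087 0.129 0 0 1.656 -1")

```text
clock: 17.35
position: [0.4919, -0.3034, 0.1207]
orientation: [-0.0, 1.0, 0.032, 0.0]
wrist_force: [-0.0, -0.3, -0.3]
gripper_width: 0.0169
grasp_force: 88.3
```

```bash
python3 - <<'E'
from h import *
print(cur()[0],rel([.492,-.3025,.0335],toolR(.065)))
d=cam('wrist'); cv2.imwrite('pics/w5.png',cv2.resize(d['image'],(800,600)))
E
```

```text
[ 0.49186533 -0.30337612  0.12073653] (array([ 0.0001, -0.0008,  0.0872]), array([-0.0006, -0.0006, -0.0019]))
```

View pics/w5.png

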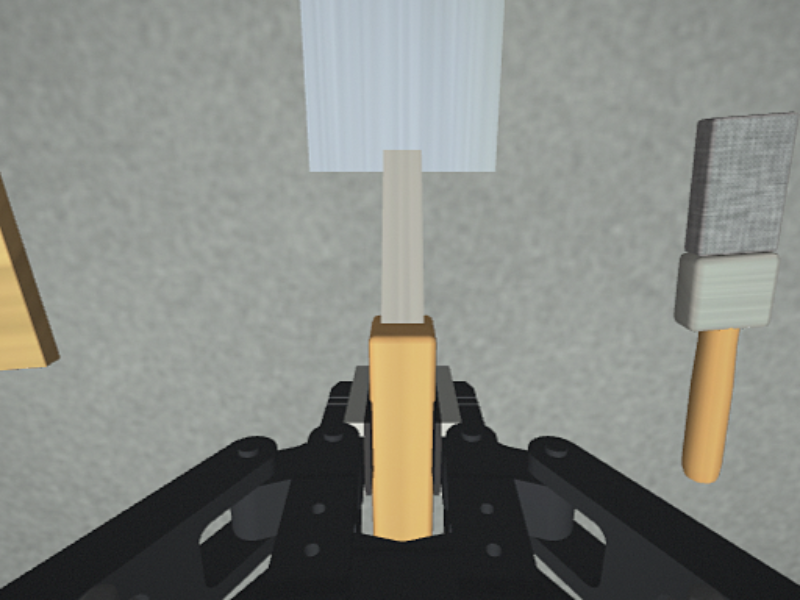

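The spatula hasn't slipped: blade back edge is at (309–496,171), as before. Next I lower, release and retreat.

servo_tool(rows="0 -0.0008 0.04 0 0 0 -1;0 -0.0008 0.07 0 0 0 -1;0 -0.0008 0.083 0 0 0 -1;0 -0.0008 0.086 0 0 0 -1;0 -0.0008 0.0874 0 0 0 -1;0 -0.0008 0.0874 0 0 0 -1;0 -0.0008 0.0874 0 0 0 -0.4;0 -0.0008 0.0874 0 0 0 0;0 -0.0008 0.0874 0 0 0 0.4;0 -0.0008 0.0874 0 0 0 0.6;0 -0.0008 0.0874 0 0 0 0.6;0 -0.0008 0.0874 0 0 0 0.6;0 -0.0008 0.05 0 0 0 0.6;0 -0.0008 0 0 0 0 0.6;0 -0.0008 -0.05 0 0 0 0.6;0 -0.0008 -0.08 0 0 0 0.6;0 -0.0008 -0.08 0 0 0 0.6;0 -0.0008 -0.08 0 0 0 0.6")

```text
clock: 19.2
position: [0.4917, -0.3035, 0.2003]
orientation: [-0.0, 1.0, 0.031, 0.001]
wrist_force: [-0.2, -0.2, 0.1]
gripper_width: 0.0682
grasp_force: 0.0
```

```bash
python3 - <<'E'
from h import *
t=cam('top'); wv=cam('wrist')
a=cv2.resize(t['image'][140:240,180:440],(780,300),interpolation=cv2.INTER_CUBIC)
b=cv2.resize(wv['image'],(400,300))
cv2.imwrite('pics/f.png',np.vstack([a,np.hstack([b,np.zeros((300,380,3),np.uint8)])]))
E
```

```text
(no output)
```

View pics/f.png

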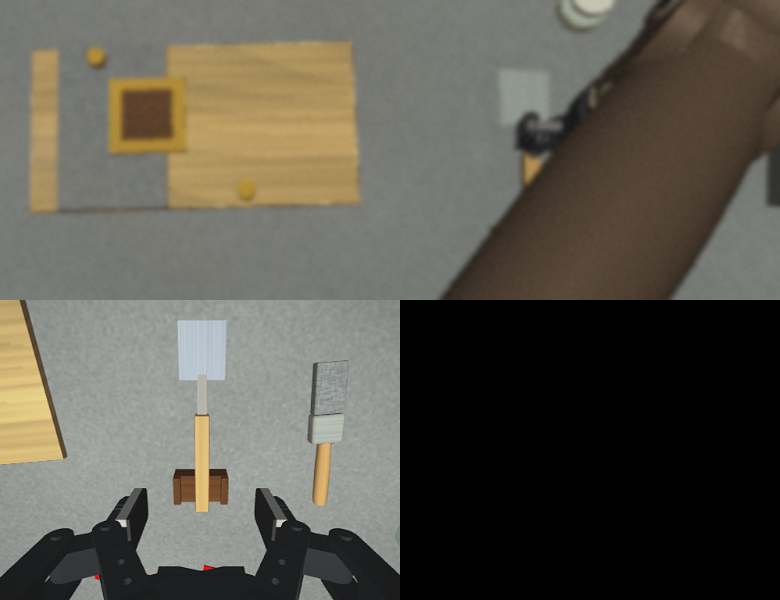

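The spatula lies in the rest's trough (202,490) as at the start. The tile is flat and face down on the pad, centred at (147,115) in the top half. I'm handing it in.

```bash
python3 -c "
from station import arm
print(arm.job_done())"
```

```text
the job is handed in; nothing more can be done
None
```

The tile lies face down on the pad, the spatula is back on its rest, nothing else looked moved in the last pictures, and the job is handed in at about 19 s of the 61 s; no verdict came back.

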